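# Refit the pump controller's speed knob and set it to zero

### The arm

A 6-joint arm with a two-finger parallel gripper is mounted at the origin on a cart in front of the work surface, level with it; the furniture and walls round the work are solid. World frame = base frame: x ahead of the robot, y to its left, z up, the work surface at z = 0. Lengths are in m, angles in rad, forces in N, time in s.
With the tool pointing down it reaches from about 0.3 to 0.825 m from the base axis. Payload 5.4 kg.
Tool frame: the origin (TCP) lies at the very end of the fingers, on their centre line; the grasp point (between the pads) lies 19 mm behind it; x points along the fingers, z is the direction in which the jaws open and shut, and the axes are right-handed (so a half turn about x gives the same grasp; the last joint's range is limited). The gripper opens to 92 mm and grips with 3 to 60 N. Pads are 20 mm wide; open, the fingers measure 128 mm over their backs; the gripper's body (75 mm by 189 mm) begins 69 mm behind the grasp point.
Start: joints at [1.044, 0.158, 1.597, -0, 1.386, -0.21], TCP at [0.179, 0.546, 0.215] pointing down, gripper open.
Joint ranges: [-2.91, 2.91], [-0.94, 2.29], [0.18, 2.7], [-1.29, 4.43], [0.17, 2.64], [-3, 3]. Speed limits (rad/s): [2.57, 2.57, 3.14, 3.14, 3.14, 3.14].

### API

Orientations are given as a rotation vector (axis times angle).
In Python, from rig import * gives the robot as it stands.
- The arm moves only by the shell command python3 -m handwheel 'ROWS' [FORCE]. ROWS is JSON, a list of rows, each a list of 7 numbers: the shift along the tool's x, y, z in mm, then the turn, a rotation vector about the tool's x, y, z in degrees, then the finger opening in mm, from 0 to 91.9. A call has 1 to 12 rows; each row is the pose to reach, as a shift and turn from the pose commanded when the call began, along the tool's axes at that moment; what a row does not reach only later rows make up. A row lasts 1/12 s, in which the tool goes at most 41.7 mm and 7.16 degrees, less where a joint would pass 70% of its speed; a pose out of reach is approached as far as the arm can. A call with a gripper value outside its range is refused whole. The fingers move at their own pace and stop on an object; FORCE is the grip in N (left out, the last holds). Time passes only in rows, so rows that repeat a pose let the fingers close. It gives the time, the measured TCP pose, the force and the opening at its end, in the units of the state.
- state(): the state, without advancing time (a new reading comes with each control period).
- grab_frame(name): name is "scene" or "top"; returns a dict with "color" (420x560x3 uint8, blue, green, red), "range_z" (420x560 float32, m along the optical axis (not along the pixel's ray), 0 where there is no reading), "fx", "fy", "cx", "cy" (pixels), "rvec" (rotation vector, rad) and "tvec" (3), from world to camera coordinates, as OpenCV has them. Camera axes: x right, y down, z forward; pixel columns grow to the right and rows downward; lengths in m; the calibration is good to about 2 mm. A picture is of the moment at which its call begins.
- job_done(): hands the job in, once; it reports no verdict.
The state is a dict: "clock": time; "joint_pos": joint angles; "joint_velocities": joint speeds; "joint_torque": joint torques, N m; "tcp_pos": TCP position; "tcp_rot": TCP orientation; "force": force on the tool from outside, world axes, zero at the start; "moment": the same for the moment, N m; "width": finger opening in m.
Only numpy, scipy, OpenCV 4.12 (cv2) and the standard library are available. Lean on these libraries where they do the work, as an engineer would, in place of code of your own. Each camera call takes 0.05 s, during which the arm holds its last target. There are 200 camera calls.

### The job

The grey speed knob has come off the pump controller. Put it back on the D-shaft: set it on the shaft, turn it lightly until the flats match, push it on until it snaps fully home, without forcing it; then turn it anticlockwise to its end stop so that its pointer shows at the red dot, and let go. Leave the vial, beaker, tape and marker where they are.

Things in the scene. Friction and masses are not known exactly. Their poses are not given: they have to be found in the camera images.
- knob: Loose light-grey round knob, 34 mm tall, 40 g, standing underside-down. Origin: centre of its underside, z up its axis, +x towards its pointer. Hub (lower 19.5 mm) 30 mm diameter; ribbed cap above 36 mm diameter, gripped at any yaw. Bore from below 19.5 mm deep, 15 mm diameter: the first 4.5 mm round, its mouth flared to 19 mm; above that a flat 3.0 mm from the axis on the pointer's side (+x).
- knob_pointer (a point): Outer end of the knob's pointer (black line on its top and side), 17 mm from its axis, at its top. While searching for the match, lean the knob lightly (2 to 4 N) towards this side: the D-shaft has up to 1.5 mm of sideways play in the round lead-in, towards its own flat, and leaning takes that play out.
- controller: Fixed white box, 150 x 120 x 60 mm (its x, y, z) standing on the worktop, with a dark dial panel on top. Origin: centre of its underside, z up. The dial's upright shaft stands on it at x = -22, y = 0 mm.
- shaft_top (a point): Centre of the top end of the steel D-shaft, 21 mm above the panel. Shaft 14 mm diameter, one flat 2.5 mm from its axis along its length. How its flat faces at the start is not measured: 0.45 to 2.0 rad clockwise (from above) of the red dot. Flats not matched, the knob goes 4.5 mm over this top and rests, underside 16.5 mm above the panel; matched (within about 0.12 rad) it drops on by 8 mm.
- shaft_balls (a point): Point on the shaft's axis, 8.2 mm above the panel, level with two sprung balls that stand 3 mm out of its round side. They stop the matched knob with its underside about 8 mm above the panel; a push of roughly 6 to 15 N takes it past them with a snap; home is when the bore's end meets the shaft's top, underside 1.5 mm above the panel.
- red_dot (a point): Red dot of 8 mm on the panel, 31 mm from the shaft's axis towards the controller's -x: zero. The shaft turns with 0.18 N m of friction (an unmatched knob, lightly pressed, slides round on it without turning it) from an end stop where its flat faces this dot, through 4.7 rad clockwise seen from above.
- vial: Bystander: white-capped glass vial, 27 mm diameter, 72 mm tall, standing; origin: centre of its underside.
- beaker: Bystander: empty glass beaker, 54 mm diameter, 70 mm tall, standing; origin: centre of its underside.
- tape: Bystander: yellow tape roll, 59 mm diameter, 19 mm tall, lying flat; origin: centre of its underside.
- marker: Bystander: black marker pen, 138 mm long (its y), 12 mm thick, lying; origin: centre of its underside.

How it is judged:
By the outcome, as a careful person would: the job done as asked, in the order asked, and still so for the second after the job is handed in, with the robot touching nothing.
It also fails if it takes over 72 s, if anything falls off the work surface, if the arm or the gripper's body presses on something with over 40 N, if the wrist force passes 120 N, or if a joint passes its speed limit or range.

## Working session

There is one attempt and no reset: what is moved stays moved. The work goes in short steps, Python scripts to look and compute and a shell command to move; the robot and the scene stay as the last step left them, time stands still between calls to the robot, and variables do not carry over. Pictures are saved under pics/ and viewed, about 8 in all and at most 12, crops included, and the job is handed in when it is done.

```bash
mkdir -p pics; python3 - <<'E'
from rig import *
import cv2,numpy as np
for n in("scene","top"):
    f=grab_frame(n); cv2.imwrite(f"pics/{n}1.png",f["color"]); np.savez(f"pics/{n}1.npz",**f)
    R=cv2.Rodrigues(np.array(f["rvec"]))[0]; print(n,f["fx"],f["cx"],f["cy"],-R.T@np.array(f["tvec"]).ravel(),R[2])
s=state();print({k:np.round(s[k],3) for k in s})
E
```

```text
scene 409.4718445666875 287.013610694738 210.2465580672091 [ 0.01357131 -0.15089113  0.65898212] [ 0.58434524  0.45741    -0.67031092]
top 475.91878474085263 280.42752276172854 213.76884242303697 [0.33748412 0.27945702 0.97380812] [ 0.23774906 -0.03851851 -0.97056257]
{'clock': np.float64(0.1), 'joint_pos': array([ 1.044,  0.159,  1.598, -0.   ,  1.386, -0.21 ]), 'joint_velocities': array([ 0.   , -0.002, -0.003, -0.001,  0.003, -0.001]), 'joint_torque': array([-1.0000e-03, -3.8651e+01, -3.2296e+01,  7.0000e-02,  3.4000e-02,
       -0.0000e+00]), 'tcp_pos': array([0.179, 0.546, 0.214]), 'tcp_rot': array([-0.974,  1.344,  0.972]), 'force': array([0.512, 0.91 , 0.026]), 'moment': array([ 0.006, -0.017,  0.02 ]), 'width': np.float64(0.092)}
```

View pics/top1.png

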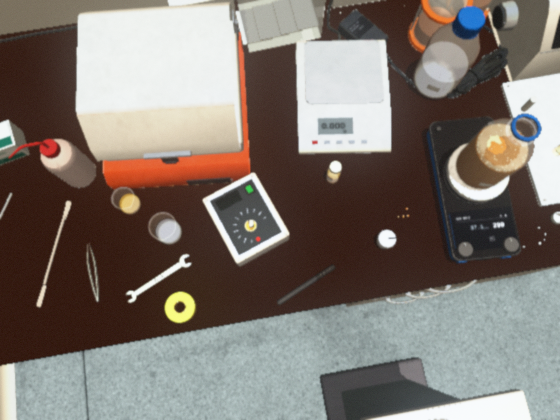

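View pics/scene1.png

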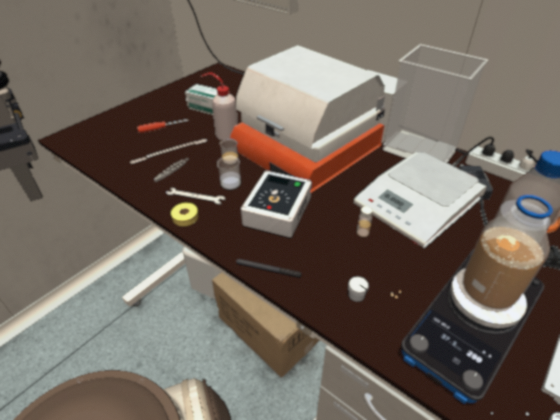

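Top view: knob at about (387,239) with a dark pointer; controller dial at (251,226); red dot at (258,239). Scene view: knob at (358,289), dial at (275,198). Next I'll measure these and crop.

```bash
cat > h.py <<'E'
import cv2,numpy as np
def load(n): return dict(np.load(f"pics/{n}.npz"))
def ray(f,u,v,z):
    R=cv2.Rodrigues(f["rvec"].ravel())[0]; C=-R.T@f["tvec"].ravel()
    d=R.T@np.array([(u-f["cx"])/f["fx"],(v-f["cy"])/f["fy"],1]); return C+d*(z-C[2])/d[2]
def pt(f,u,v):
    R=cv2.Rodrigues(f["rvec"].ravel())[0]; C=-R.T@f["tvec"].ravel();z=f["range_z"][int(v),int(u)]
    return C+R.T@np.array([(u-f["cx"])/f["fx"],(v-f["cy"])/f["fy"],1])*z
def blobs(f,mask,roi,amin=4):
    x0,y0,x1,y1=roi; m=np.zeros(mask.shape,np.uint8); m[y0:y1,x0:x1]=mask[y0:y1,x0:x1]
    n,l,s,c=cv2.connectedComponentsWithStats(m); return [(c[i],s[i]) for i in range(1,n) if s[i][4]>=amin]
E
python3 - <<'E'
from h import *
f=load("top1"); g=load("scene1")
for n,f,roik,roid in(("top",f,(370,225,405,255),(240,220,275,250)),("scene",g,(340,270,375,305),(240,170,315,235))):
    im=f["color"].astype(int); b,gg,r=im[...,0],im[...,1],im[...,2]
    print(n,"knob",[(c.round(1),s[4],s[:4],pt(f,*c).round(4),ray(f,*c,.034).round(4)) for c,s in blobs(f,(im.min(2)>120).astype(np.uint8),roik,20)])
    print("red",[(c.round(1),s[4],pt(f,*c).round(4),ray(f,*c,.060).round(4)) for c,s in blobs(f,((r>130)&(gg<90)&(b<90)).astype(np.uint8),roid)])
    print("yel",[(c.round(1),s[4],pt(f,*c).round(4),ray(f,*c,.081).round(4)) for c,s in blobs(f,((r>130)&(gg>100)&(b<r-50)).astype(np.uint8),roid)])
f=load("top1")["color"]
a=cv2.resize(f[170:270,195:295],(400,400),interpolation=3);b=cv2.resize(f[219:259,367:407],(400,400),interpolation=3)
cv2.imwrite("pics/c1.png",np.hstack([a,b]))
E
```

```text
top knob [(array([386.7, 238.3]), np.int32(274), array([378, 229,  19,  19], dtype=int32), array([0.4807, 0.041 , 0.0344]), array([0.4808, 0.0409, 0.034 ]))]
red [(array([257.9, 238.7]), np.int32(24), array([0.5198, 0.2952, 0.0592]), array([0.5196, 0.2952, 0.06  ]))]
yel [(array([249.8, 226.3]), np.int32(65), array([0.5469, 0.307 , 0.0597]), array([0.542 , 0.3063, 0.081 ]))]
scene knob [(array([357.9, 284.6]), np.int32(257), array([349, 277,  19,  17], dtype=int32), array([0.4786, 0.0404, 0.0326]), array([0.4775, 0.0399, 0.034 ]))]
red [(array([301.9, 172.9]), np.int32(157), array([0.6657, 0.3145, 0.0588]), array([0.6645, 0.3136, 0.06  ])), (array([312.4, 189.1]), np.int32(18), array([0.6827, 0.2924, 0.0087]), array([0.6299, 0.2575, 0.06  ])), (array([268.6, 206.9]), np.int32(11), array([0.522 , 0.2988, 0.0565]), array([0.519 , 0.2962, 0.06  ]))]
yel [(array([273.3, 198.7]), np.int32(41), array([0.5413, 0.3012, 0.0662]), array([0.5281, 0.2899, 0.081 ]))]
```

View pics/c1.png

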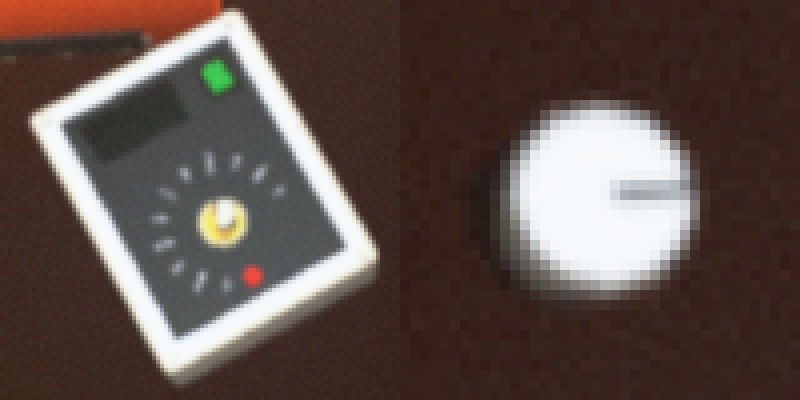

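```bash
python3 - <<'E'
from h import *
from rig import *
from scipy.spatial.transform import Rotation as Ro
f=load("top1"); im=f["color"].astype(int)
# controller top face
pts=[]
for v in range(165,270):
    for u in range(195,295):
        p=pt(f,u,v)
        if abs(p[2]-.06)<.004: pts.append(p)
pts=np.array(pts); r=cv2.minAreaRect(pts[:,:2].astype(np.float32)); print("box",len(pts),r,pts[:,2].mean())
red=ray(f,257.9,238.7,.06)
e=[cv2.boxPoints(r)[1]-cv2.boxPoints(r)[0],cv2.boxPoints(r)[2]-cv2.boxPoints(r)[1]]
L=max(e,key=np.linalg.norm); L=L/np.linalg.norm(L); c=np.array(r[0])
if (red[:2]-c)@L>0: L=-L   # L = controller +x
print("ctrl x dir",L,"yaw",np.arctan2(L[1],L[0]),"shaft from box",c-.022*L,"from red",red[:2]+.031*L, "red in ctrl",(red[:2]-c)@L)
for uv in((251.5,223.3),(251,224)): print("shafttop",ray(f,*uv,.081))
print("ring",ray(f,250.5,225.7,.0605))
k=ray(f,387.4,238.4,.034);q=ray(f,396.,238.,.034);print("knob",k,"ptr yaw",np.arctan2(*(q-k)[1::-1]))
# knob depth-based top
P=np.array([pt(f,u,v) for v in range(225,255) for u in range(370,405)]); P=P[(abs(P[:,2]-.034)<.004)]
print("knob depth",len(P),cv2.minEnclosingCircle(P[:,:2].astype(np.float32)),P[:,:2].mean(0))
# heights near controller
Q=np.array([pt(f,u,v) for v in range(100,300) for u in range(60,420)]); d=np.hypot(*(Q[:,:2]-red[:2]-.031*L).T)
for a,b in((.0,.06),(.06,.1),(.1,.12),(.12,.15)): s=Q[(d>a)&(d<b)]; print(a,b,s[:,2].max())
s=state();M=Ro.from_rotvec(s["tcp_rot"]).as_matrix();print("tool",M.round(3).tolist())
E
```

```text
box 4088 ((0.597037136554718, 0.32219740748405457), (0.20832210779190063, 0.11842087656259537), 19.432313919067383) 0.059202507409795914
ctrl x dir [0.9430352  0.33269313] yaw 0.33915794 shaft from box [0.57629036 0.31487816] from red [0.54878073 0.3055056 ] red in ctrl -0.082060738504227
shafttop [0.54723548 0.30209131 0.081     ]
shafttop [0.54603946 0.30325692 0.081     ]
ring [0.54761698 0.30531268 0.0605    ]
knob [0.48026234 0.03948455 0.034     ] ptr yaw -1.6978311619067217
knob depth 242 ((0.4815451204776764, 0.04061024636030197), 0.018456121906638145) [0.48117956 0.04093133]
0.0 0.06 0.08472065737972556
0.06 0.1 0.06518492860125091
0.1 0.12 0.06850491184575891
0.12 0.15 0.18475722888317958
tool [[-0.001, -0.95, 0.312], [-0.001, 0.312, 0.95], [-1.0, 0.0, -0.002]]
```

Shaft is at about (0.548, 0.305): the red-dot offset and the brass ring agree to 1 mm. Controller yaw is 0.34, and the knob is at (0.481, 0.0405) with its pointer yaw about -1.65. Tape and beaker are clear of the path. I'll approach the knob with the jaws along world y.

```bash
python3 -m handwheel '[[5,-37,-32,-2,0,0,80],[10,-74,-64,-4,0,0,80],[15,-111,-96,-6,0,0,80],[20,-148,-129,-8,0,0,80],[25,-185,-161,-10,0,0,80],[30,-222,-193,-12,0,0,80],[35,-259,-225,-14,0,0,80],[40,-296,-257,-16,0,0,80],[45,-333,-289,-18,0,0,80],[50,-370,-321,-18.1,0,0,80],[55,-407,-353,-18.1,0,0,80],[60,-444.6,-386,-18.1,0,0,80]]' 
python3 -m handwheel '[[0,0,0,0,0,0,70],[0,0,0,0,0,0,70],[0,0,0,0,0,0,70]]'
```

```text
clock: 1.1
tcp_pos: [0.4349, 0.1175, 0.1635]
tcp_rot: [-1.208, 1.21, 1.208]
force: [0.4, 0.8, 0.8]
width: 0.0802
clock: 1.35
tcp_pos: [0.434, 0.1198, 0.1635]
tcp_rot: [-1.207, 1.21, 1.209]
force: [0.6, 0.5, 0.5]
width: 0.0702
```

```bash
python3 -m handwheel '[[20,-16,-27,0,0,0,70],[40,-32,-54,0,0,0,70],[60,-47,-79.3,0,0,0,70],[90,-47,-79.3,0,0,0,70],[110,-47,-79.3,0,0,0,70],[110,-47,-79.3,0,0,0,70],[110,-47,-79.3,0,0,0,70]]'
python3 - <<'E'
from rig import *
import cv2,numpy as np
t=grab_frame("top");s=grab_frame("scene")
cv2.imwrite("pics/c2.png",np.hstack([cv2.resize(x,(400,400),interpolation=3) for x in(t["color"][200:280,347:427],s["color"][245:325,318:398])]))
E
```

```text
clock: 1.93
tcp_pos: [0.4801, 0.0418, 0.0533]
tcp_rot: [-1.208, 1.21, 1.213]
force: [0.8, 0.1, 0.0]
width: 0.0702
```

View pics/c2.png

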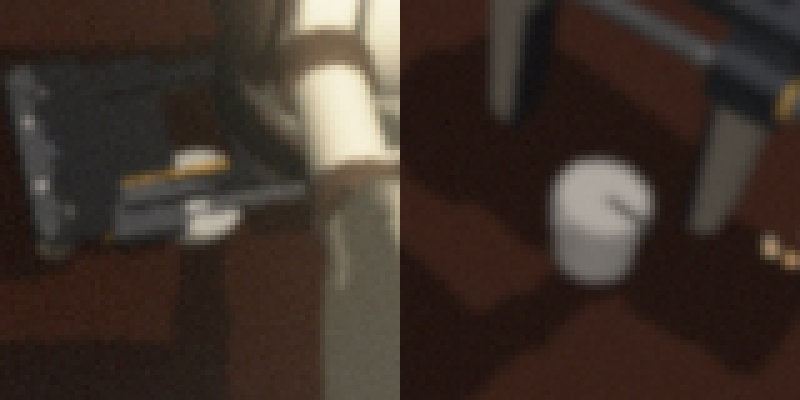

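The scene crop shows the fingers straddling the knob, cap centre at about (603,190) and pointer end at about (648,218) in the crop. Next: descend and grip.

```bash
python3 -m handwheel '[[22,0,-1,0,0,0,60],[44,0,-1,0,0,0,50],[44,0,-1,0,0,0,36],[44,0,-1,0,0,0,30],[44,0,-1,0,0,0,30],[44,0,-1,0,0,0,30],[44,0,-1,0,0,0,30],[44,0,-1,0,0,0,30],[44,0,-1,0,0,0,30]]' 25
python3 -m handwheel '[[-20,0,0,0,0,0,30],[-50,0,0,0,0,0,30],[-90,0,0,0,0,0,30],[-110,0,0,0,0,0,30],[-110,0,0,0,0,0,30],[-110,0,0,0,0,0,30]]' 
python3 - <<'E'
from h import *
from rig import *
f=load("scene1")
k=ray(f,358.6,283,.034);q=ray(f,367.6,288.6,.034);print(k,q,np.arctan2(*(q-k)[1::-1]))
s=grab_frame("scene")["color"];t=grab_frame("top")["color"]
cv2.imwrite("pics/c3.png",np.hstack([cv2.resize(x,(400,400),interpolation=3) for x in(t[170:270,340:440],s[200:300,310:410])]))
E
```

```text
clock: 2.78
tcp_pos: [0.4832, 0.0392, 0.0118]
tcp_rot: [-1.21, 1.207, 1.206]
force: [-1.5, 1.5, 7.0]
width: 0.0349
clock: 3.28
tcp_pos: [0.4826, 0.039, 0.1214]
tcp_rot: [-1.211, 1.207, 1.206]
force: [-0.5, -1.0, -0.1]
width: 0.0354
[0.48165047 0.04086163 0.034     ] [0.48087434 0.02079402 0.034     ] -1.6094527596400545
```

View pics/c3.png

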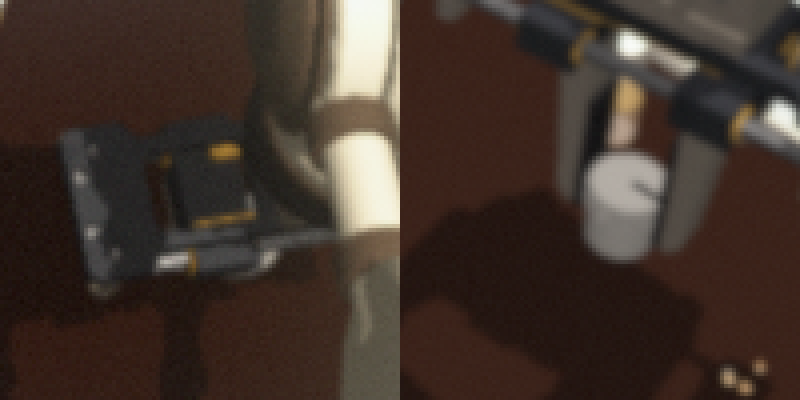

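The knob is held between the pads with its pointer towards the -z finger, both views agree on yaw (-1.61 and -1.65). Moving it over the shaft while turning about 86° clockwise.

```bash
python3 -m handwheel '[[0,-6,25,7,0,0,30],[0,-12,50,14,0,0,30],[0,-18,75,21,0,0,30],[0,-24,100,28,0,0,30],[0,-30,124,35,0,0,30],[0,-36,148,42,0,0,30],[0,-42,172,49,0,0,30],[0,-48,196,56,0,0,30],[0,-54,220,63,0,0,30],[0,-60,243,70,0,0,30],[0,-65.4,265,77,0,0,30],[0,-65.4,265,84,0,0,30]]'
python3 -m handwheel '[[0,0,0,2,0,0,30],[0,0,0,2,0,0,30],[0,0,0,2,0,0,30],[0,0,0,2,0,0,30]]'
python3 - <<'E'
from h import *
from rig import *
from scipy.spatial.transform import Rotation as Ro
s=state();M=Ro.from_rotvec(s["tcp_rot"]).as_matrix();print(s["tcp_pos"],M.round(3).tolist(),s["joint_pos"].round(2))
s=grab_frame("scene");t=grab_frame("top")
cv2.imwrite("pics/c4.png",np.hstack([cv2.resize(x["color"][a:a+80,b:b+80],(400,400),interpolation=3) for x,a,b in((t,180,210),(s,145,235))]))
E
```

```text
clock: 4.38
tcp_pos: [0.5459, 0.3071, 0.1171]
tcp_rot: [-0.079, 1.573, 0.079]
force: [-0.3, -0.4, -0.6]
width: 0.0354
clock: 4.72
tcp_pos: [0.5463, 0.3037, 0.1185]
tcp_rot: [-0.055, 1.572, 0.054]
force: [-0.6, 0.6, 0.0]
width: 0.0352
[0.54632009 0.30366274 0.11848421] [[-0.002, -0.07, 0.998], [-0.001, 0.998, 0.07], [-1.0, -0.001, -0.002]] [ 0.31  0.37  1.54 -0.    1.24  0.24]
```

View pics/c4.png

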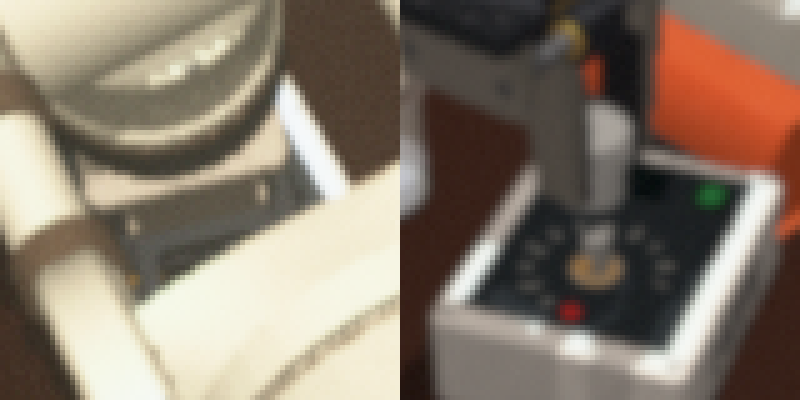

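Scene crop: the knob's underside is just above the shaft top (shaft top at about (598,228), knob bottom at about (605,205) in the crop). Lowering gently and reading the force.

```bash
python3 -m handwheel '[[10,0,1.7,0,0,0,30],[20,0,1.7,0,0,0,30],[22,0,1.7,0,0,0,30],[22,0,1.7,0,0,0,30],[22,0,1.7,0,0,0,30]]'
for i in 1 2; do python3 -m handwheel '[[1,0,0,0,0,0,30],[2,0,0,0,0,0,30],[3,0,0,0,0,0,30],[3,0,0,0,0,0,30]]';done
```

```text
clock: 5.23
tcp_pos: [0.5485, 0.3041, 0.0973]
tcp_rot: [-0.054, 1.571, 0.054]
force: [-0.5, 0.5, -0.4]
width: 0.0355
clock: 5.57
tcp_pos: [0.5488, 0.3043, 0.0948]
tcp_rot: [-0.054, 1.57, 0.054]
force: [-0.6, -0.3, -0.3]
width: 0.0353
clock: 5.9
tcp_pos: [0.5486, 0.3042, 0.0915]
tcp_rot: [-0.054, 1.571, 0.054]
force: [-0.8, -0.3, -1.1]
width: 0.0352
```

```bash

for i in 1 2 3; do python3 -m handwheel '[[0.5,0,0,0,0,0,30],[1,0,0,0,0,0,30],[1.5,0,0,0,0,0,30],[1.5,0,0,0,0,0,30]]';done
```

```text
clock: 6.23
tcp_pos: [0.5487, 0.3042, 0.0902]
tcp_rot: [-0.054, 1.57, 0.054]
force: [-0.3, -0.3, 0.1]
width: 0.035
clock: 6.57
tcp_pos: [0.5487, 0.3041, 0.0887]
tcp_rot: [-0.054, 1.571, 0.054]
force: [0.7, -0.4, 0.3]
width: 0.0348
clock: 6.9
tcp_pos: [0.5488, 0.3043, 0.0882]
tcp_rot: [-0.054, 1.57, 0.054]
force: [-2.8, -1.3, 4.8]
width: 0.035
```

Rests at the unmatched height (TCP 0.0882) with 4.8 N, so the shaft is in the lead-in. Leaning towards the pointer (tool -z).

```bash

for i in 1 2 ; do python3 -m handwheel '[[0,0,-0.7,0,0,0,30],[0,0,-1.4,0,0,0,30],[0,0,-1.4,0,0,0,30],[0,0,-1.4,0,0,0,30]]';done
```

```text
clock: 7.23
tcp_pos: [0.5484, 0.3043, 0.0882]
tcp_rot: [-0.054, 1.568, 0.054]
force: [0.9, -1.7, 4.6]
width: 0.0354
clock: 7.57
tcp_pos: [0.5474, 0.3042, 0.0881]
tcp_rot: [-0.054, 1.567, 0.054]
force: [5.6, -1.0, 4.5]
width: 0.0352
```

```bash
python3 -m handwheel '[[0,-0.3,0.8,0,0,0,30],[0,-0.3,0.8,0,0,0,30],[0,-0.3,0.8,0,0,0,30]]'
for i in 1 2 3 4; do python3 -m handwheel '[[0,0.1,0,3,0,0,30],[0,0.2,0,6,0,0,30],[0,0.3,0,9,0,0,30],[0,0.3,0,9,0,0,30]]' | tr '\n' ' ';echo;done
```

```text
clock: 7.82
tcp_pos: [0.5475, 0.3041, 0.0881]
tcp_rot: [-0.053, 1.569, 0.055]
force: [3.5, -0.9, 6.3]
width: 0.0353
clock: 8.15 tcp_pos: [0.5472, 0.3041, 0.088] tcp_rot: [0.071, 1.569, -0.071] force: [3.4, -0.2, 6.6] width: 0.0351 
clock: 8.48 tcp_pos: [0.5469, 0.3043, 0.0879] tcp_rot: [0.194, 1.562, -0.194] force: [1.3, -1.4, 7.2] width: 0.0352 
clock: 8.82 tcp_pos: [0.5467, 0.3046, 0.0878] tcp_rot: [0.317, 1.548, -0.318] force: [1.3, -1.7, 7.5] width: 0.0352 
clock: 9.15 tcp_pos: [0.5465, 0.3049, 0.0877] tcp_rot: [0.44, 1.527, -0.441] force: [1.1, -1.7, 7.3] width: 0.0353
```

```bash
python3 -m handwheel '[[-0.6,0,-0.5,0,0,0,30],[-0.6,0,-0.5,0,0,0,30],[-0.6,0,-0.5,0,0,0,30]]'| tr '\n' ' '
for i in 1 2 3 4; do python3 -m handwheel '[[0,0.1,0,3,0,0,30],[0,0.2,0,6,0,0,30],[0,0.3,0,9,0,0,30],[0,0.3,0,9,0,0,30]]' | tr '\n' ' ';echo;done
```

```text
clock: 9.4 tcp_pos: [0.5463, 0.3049, 0.0878] tcp_rot: [0.438, 1.527, -0.439] force: [0.9, -2.5, 4.8] width: 0.0355 clock: 9.73 tcp_pos: [0.5462, 0.3052, 0.0877] tcp_rot: [0.561, 1.498, -0.563] force: [1.5, -2.8, 5.5] width: 0.0353 
clock: 10.07 tcp_pos: [0.5461, 0.3055, 0.0874] tcp_rot: [0.682, 1.462, -0.684] force: [1.0, -2.2, 5.2] width: 0.0357 
clock: 10.4 tcp_pos: [0.5458, 0.3058, 0.0867] tcp_rot: [0.801, 1.42, -0.805] force: [0.2, -1.0, 1.6] width: 0.0354 
clock: 10.73 tcp_pos: [0.5459, 0.306, 0.0864] tcp_rot: [0.92, 1.37, -0.924] force: [0.1, -1.1, -0.6] width: 0.0352
```

The z force vanished and the knob sank, so the flats have probably matched. Lowering to check.

```bash
for i in 1 2; do python3 -m handwheel '[[0.7,0,0,0,0,0,30],[1.4,0,0,0,0,0,30],[2,0,0,0,0,0,30],[2,0,0,0,0,0,30]]' | tr '\n' ' ';echo;done
```

```text
clock: 11.07 tcp_pos: [0.5465, 0.306, 0.0853] tcp_rot: [0.921, 1.368, -0.923] force: [-2.4, -0.9, -0.5] width: 0.0354 
clock: 11.4 tcp_pos: [0.5469, 0.3061, 0.0837] tcp_rot: [0.922, 1.367, -0.923] force: [-3.7, -1.7, 0.9] width: 0.0353
```

```bash
python3 -m handwheel '[[0,-0.6,0,0,0,0,30],[0,-1.2,0,0,0,0,30],[1,-1.2,0,0,0,0,30],[2,-1.2,0,0,0,0,30],[2,-1.2,0,0,0,0,30]]' | tr '\n' ' ';echo;for i in 1 2; do python3 -m handwheel '[[0.7,0,0,0,0,0,30],[1.4,0,0,0,0,0,30],[2,0,0,0,0,0,30],[2,0,0,0,0,0,30]]' | tr '\n' ' ';echo;done
```

```text
clock: 11.82 tcp_pos: [0.5464, 0.3059, 0.082] tcp_rot: [0.923, 1.366, -0.922] force: [-2.0, 1.9, 1.7] width: 0.0352 
clock: 12.15 tcp_pos: [0.5465, 0.3059, 0.0804] tcp_rot: [0.923, 1.366, -0.922] force: [-3.6, 1.3, 4.0] width: 0.0354 
clock: 12.48 tcp_pos: [0.5465, 0.3059, 0.0788] tcp_rot: [0.923, 1.366, -0.922] force: [-4.9, 0.9, 6.8] width: 0.0351
```

```bash
python3 -m handwheel '[[0,-0.5,-0.3,0,0,0,30],[0,-1,-0.6,0,0,0,30],[0,-1,-0.6,0,0,0,30]]' 40| tr '\n' ' ';echo;for i in 1 2; do python3 -m handwheel '[[0.5,0,0,0,0,0,30],[1,0,0,0,0,0,30],[1.5,0,0,0,0,0,30],[1.5,0,0,0,0,0,30]]' | tr '\n' ' ';echo;done
```

```text
clock: 12.73 tcp_pos: [0.5462, 0.3058, 0.0788] tcp_rot: [0.924, 1.365, -0.921] force: [-2.2, 0.3, 4.6] width: 0.0349 
clock: 13.07 tcp_pos: [0.5459, 0.3058, 0.0768] tcp_rot: [0.923, 1.365, -0.922] force: [-1.6, 0.6, 2.6] width: 0.0348 
clock: 13.4 tcp_pos: [0.5452, 0.3057, 0.0743] tcp_rot: [0.923, 1.366, -0.923] force: [1.0, 1.7, -3.6] width: 0.0346
```

```bash
for i in 1 2 3; do python3 -m handwheel '[[0.5,0,0,0,0,0,30],[1,0,0,0,0,0,30],[1.5,0,0,0,0,0,30],[1.5,0,0,0,0,0,30]]' | tr '\n' ' ';echo;done
```

```text
clock: 13.73 tcp_pos: [0.5453, 0.3058, 0.0734] tcp_rot: [0.923, 1.366, -0.922] force: [1.2, 1.7, -1.0] width: 0.0348 
clock: 14.07 tcp_pos: [0.5456, 0.3059, 0.0732] tcp_rot: [0.923, 1.366, -0.922] force: [-1.3, 0.7, 6.5] width: 0.0347 
clock: 14.4 tcp_pos: [0.5458, 0.3059, 0.0731] tcp_rot: [0.923, 1.366, -0.922] force: [-4.7, -2.0, 12.8] width: 0.0346
```

Hard stop at TCP z 0.0731, the predicted home height: seated. I'll back off the push and turn anticlockwise in steps, about the knob's axis (3 mm along tool y from the TCP), watching the moment.

```bash
cat > st.py <<'E'
from rig import *
from scipy.spatial.transform import Rotation as Ro
import numpy as np
s=state();M=Ro.from_rotvec(s["tcp_rot"]).as_matrix();z=M[:,2]
print("ptr yaw?",np.round(np.arctan2(z[1],z[0])+np.pi-.06,3),"F tool",(M.T@s["force"]).round(1),"Mz",s["moment"].round(3),"tcp",s["tcp_pos"].round(4),"j6",s["joint_pos"][5].round(2))
E
python3 st.py; python3 -m handwheel '[[-1,0,0,0,0,0,30],[-2.5,0,0,0,0,0,30],[-2.5,0,0,0,0,0,30]]' >/dev/null; python3 st.py
for i in 1 2; do python3 -m handwheel '[[0,0,0.3,-6,0,0,30],[0,0.1,0.6,-12,0,0,30],[0,0.15,0.9,-18,0,0,30],[0,0.15,0.9,-18,0,0,30]]' >/dev/null; python3 st.py;done
```

```text
ptr yaw? 1.894 F tool [-12.8  -5.    0.1] Mz [-0.249  0.918 -0.025] tcp [0.5458 0.3059 0.0731] j6 1.51
ptr yaw? 1.894 F tool [-2.4  0.9  0.2] Mz [ 0.036  0.061 -0.037] tcp [0.5454 0.3058 0.0733] j6 1.51
ptr yaw? 2.21 F tool [-3.6  1.3 -0.9] Mz [ 0.162  0.214 -0.125] tcp [0.5457 0.3051 0.0733] j6 1.19
ptr yaw? 2.522 F tool [-4.5 -1.2 -1.6] Mz [ 0.006  0.42  -0.097] tcp [0.5462 0.3044 0.0733] j6 0.88
```

```bash

for i in 1 2; do python3 -m handwheel '[[0,0,0.2,-6,0,0,30],[0,0.1,0.4,-12,0,0,30],[0,0.15,0.7,-18,0,0,30],[0,0.15,0.7,-18,0,0,30]]' >/dev/null; python3 st.py;done
for i in 1 2 3; do python3 -m handwheel '[[0,0,0.1,-3,0,0,30],[0,0.05,0.2,-6,0,0,30],[0,0.05,0.2,-6,0,0,30]]' >/dev/null; python3 st.py;done
```

```text
ptr yaw? 2.835 F tool [-5.8 -1.9 -1.3] Mz [-0.142  0.464 -0.087] tcp [0.5469 0.3039 0.0733] j6 0.56
ptr yaw? 3.149 F tool [-5.5 -1.  -2.2] Mz [-0.272  0.473 -0.147] tcp [0.5476 0.3037 0.0733] j6 0.25
ptr yaw? 3.252 F tool [-6.6 -2.5 -2.7] Mz [-0.387  0.416 -0.088] tcp [0.5479 0.3036 0.0732] j6 0.14
ptr yaw? 3.356 F tool [-5.7 -1.2 -2.8] Mz [-0.442  0.333 -0.098] tcp [0.5482 0.3036 0.0733] j6 0.04
ptr yaw? 3.461 F tool [-5.8 -2.1 -1.1] Mz [-0.491  0.337 -0.128] tcp [0.5484 0.3037 0.0733] j6 -0.07
```

```bash

for i in 1 2 3 4; do python3 -m handwheel '[[0,0,0.07,-1,0,0,30],[0,0,0.1,-2,0,0,30],[0,0,0.1,-2,0,0,30]]' >/dev/null; python3 st.py;done
```

```text
ptr yaw? 3.495 F tool [-6.  -1.8 -1.7] Mz [-0.498  0.321 -0.169] tcp [0.5485 0.3036 0.0732] j6 -0.1
ptr yaw? 3.53 F tool [-5.4 -1.4 -2.2] Mz [-0.507  0.328 -0.116] tcp [0.5487 0.3036 0.0733] j6 -0.13
ptr yaw? 3.564 F tool [-5.5 -1.3 -1.7] Mz [-0.504  0.336 -0.215] tcp [0.5487 0.3037 0.0732] j6 -0.17
ptr yaw? 3.599 F tool [-5.9 -1.9 -2.5] Mz [-0.474  0.294 -0.112] tcp [0.5488 0.3037 0.0733] j6 -0.2
```

```bash
python3 - <<'E'
from h import *
from rig import *
s=grab_frame("scene");np.savez("pics/scene5.npz",**s)
cv2.imwrite("pics/c5.png",cv2.resize(s["color"][165:225,235:315],(800,600),interpolation=3))
E
```

```text
(no output)
```

View pics/c5.png

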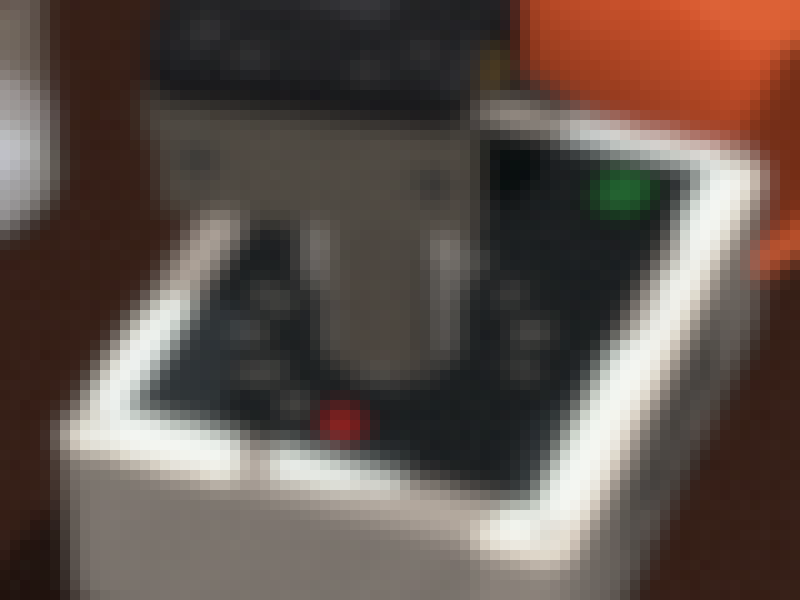

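The finger covers the pointer; it points roughly at the red dot (342,422 in the crop). There's no clear stop torque yet, so I'll go on a little.

```bash

for i in 1 2 3 4; do python3 -m handwheel '[[0,0,0.07,-1.5,0,0,30],[0,0,0.1,-3,0,0,30],[0,0,0.1,-3,0,0,30]]' >/dev/null; python3 st.py;done
```

```text
ptr yaw? 3.652 F tool [-5.5 -1.6 -1.5] Mz [-0.56   0.205 -0.13 ] tcp [0.5489 0.3037 0.0733] j6 -0.26
ptr yaw? 3.704 F tool [-5.5 -1.8 -2.4] Mz [-0.61  0.28 -0.09] tcp [0.5491 0.3037 0.0733] j6 -0.31
ptr yaw? 3.757 F tool [-4.6 -1.6 -1.9] Mz [-0.619  0.207 -0.173] tcp [0.5492 0.3038 0.0733] j6 -0.36
ptr yaw? 3.809 F tool [-4.9 -2.3 -2. ] Mz [-0.587  0.207 -0.146] tcp [0.5493 0.3038 0.0733] j6 -0.41
```

Past the estimated zero with no stop felt, so the knob may be slipping in the grip. I'll release, rise and look.

```bash
python3 -m handwheel '[[0,0,0,0,0,0,60],[0,0,0,0,0,0,60],[0,0,0,0,0,0,60],[0,0,0,0,0,0,60],[-30,0,0,0,0,0,60],[-60,0,0,0,0,0,60],[-90,0,0,0,0,0,60],[-90,0,0,0,0,0,60],[-90,0,0,0,0,0,60]]' ; python3 - <<'E'
from h import *
from rig import *
s=grab_frame("scene");np.savez("pics/scene6.npz",**s)
cv2.imwrite("pics/c6.png",cv2.resize(s["color"][165:225,235:315],(800,600),interpolation=3))
E
```

```text
clock: 19.53
tcp_pos: [0.5504, 0.3053, 0.1652]
tcp_rot: [-0.572, 1.489, 0.572]
force: [0.1, 0.1, 0.1]
width: 0.06
```

View pics/c6.png

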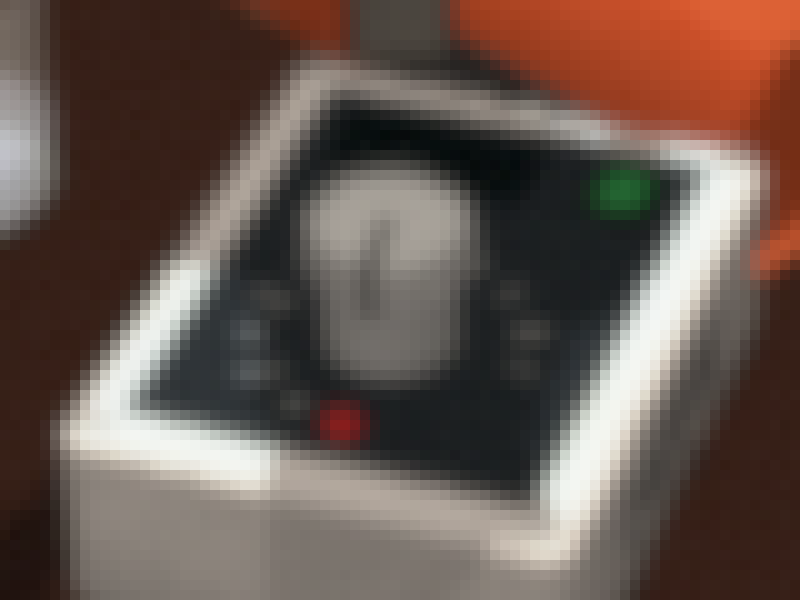

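The pointer runs from cap centre (388,217) to its rim at (371,272) in the crop, near the red dot. Working out the yaw.

```bash
python3 - <<'E'
from h import *
f=load("scene6")
P=lambda x,y,z: ray(f,234.5+x/10,164.5+y/10,z)
a=P(388,217,.0955);red=P(342,423,.06)
for e in((371,272),(374,265)): q=P(*e,.0955);print(a,q,np.hypot(*(q-a)[:2]),"yaw",np.arctan2(*(q-a)[1::-1]))
c=np.array([.5483,.3065]);print("red yaw",np.arctan2(*(red[:2]-c)[::-1]),red, np.arctan2(*(red-a)[1::-1]))
im=f["color"][165:225,235:315].astype(int).sum(2)
for r in range(20,32): print(r,im[r,30:47])
E
```

```text
[0.54768123 0.30597083 0.0955    ] [0.53081006 0.29669672 0.0955    ] 0.019252147024879897 yaw -2.6389785315136214
[0.54768123 0.30597083 0.0955    ] [0.53304124 0.29771979 0.0955    ] 0.016805020832094165 yaw -2.6283708022293792
red yaw -2.803289556830898 [0.51936853 0.29632107 0.06      ] -2.8131123230143475
20 [229 334 414 459 475 478 478 474 470 476 480 483 479 475 455 406 313]
21 [281 383 450 475 481 481 475 451 439 456 474 477 482 482 472 439 354]
22 [296 401 459 478 483 478 456 412 388 424 468 482 483 481 471 442 364]
23 [284 388 451 475 482 473 436 377 367 428 470 483 479 478 464 423 349]
24 [264 361 418 454 467 454 401 346 378 441 472 475 473 463 436 389 322]
25 [252 325 376 417 436 417 359 332 384 447 468 463 452 433 397 348 296]
26 [231 290 335 369 385 364 315 317 381 430 435 427 404 383 352 318 281]
27 [195 259 305 334 342 318 275 303 361 388 387 375 360 344 324 294 246]
28 [162 222 283 320 326 300 261 286 333 351 353 345 337 338 319 274 211]
29 [140 192 259 308 318 291 256 275 315 336 338 332 332 332 310 252 178]
30 [123 166 242 300 312 294 259 270 309 330 332 327 321 312 290 234 158]
31 [115 160 236 288 312 300 278 282 306 323 327 319 312 298 276 223 153]
```

```bash
python3 -m handwheel '[[-10,36,-10,0,0,0,60],[-20,72,-20,0,0,0,60],[-30,108,-30,0,0,0,60],[-35,144,-40,0,0,0,60],[-35,180,-50,0,0,0,60],[-35,216,-60,0,0,0,60],[-35,252,-70,0,0,0,60],[-35,288,-80,0,0,0,60],[-35,324,-90,0,0,0,60],[-35,360,-100,0,0,0,60],[-35,400,-110,0,0,0,60],[-35,400,-110,0,0,0,60]]' ; python3 - <<'E'
from h import *
from rig import *
s=grab_frame("scene");t=grab_frame("top");np.savez("pics/top7.npz",**t);np.savez("pics/scene7.npz",**s)
cv2.imwrite("pics/c7.png",np.hstack([cv2.resize(t["color"][200:250,225:275],(400,400),interpolation=3),cv2.resize(s["color"][165:225,245:305],(400,400),interpolation=3)]))
E
```

```text
clock: 20.58
tcp_pos: [0.1932, 0.5305, 0.1956]
tcp_rot: [-0.578, 1.498, 0.578]
force: [-0.4, 0.8, -0.0]
width: 0.0599
```

View pics/c7.png

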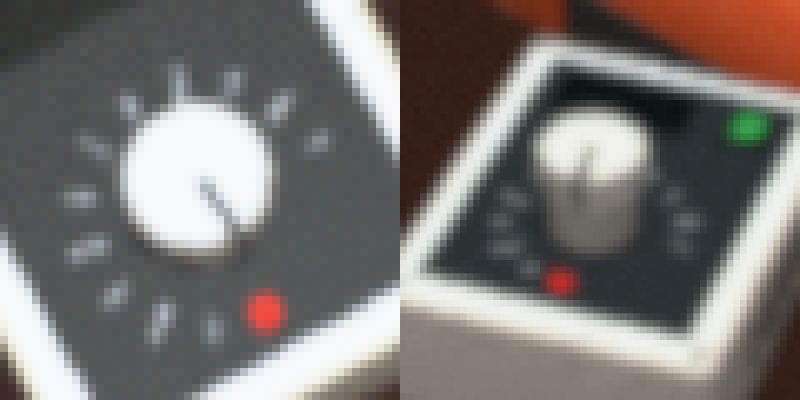

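```bash
python3 - <<'E'
from h import *
f=load("top7")
P=lambda x,y,z: ray(f,224.5+x/8,199.5+y/8,z)
im=f["color"][200:250,225:275].astype(int).sum(2)
print(im[21:32,23:34])
# weighted dark-line fit inside cap
Y,X=np.mgrid[22:29,24:31]; w=np.clip(700-im[22:29,24:31],0,None).astype(float); w[w<60]=0
m=np.array([(w*X).sum(),(w*Y).sum()])/w.sum(); d=np.stack([X-m[0],Y-m[1]],-1).reshape(-1,2); C=(d*w.reshape(-1,1)).T@d; ev=np.linalg.eigh(C)[1][:,1]
ev*=np.sign(ev[1]); a=ray(f,*(m+[225,200]),.0955);q=ray(f,*(m+ev*4+[225,200]),.0955)
print("line mean",m,ev,"yaw",np.arctan2(*(q-a)[1::-1]))
c=P(197,178,.0955);red=P(265,313,.06);print(c,red,"red yaw",np.arctan2(*(red-c)[1::-1]))
for e in((240,235),):
  q=P(*e,.0955);print("ctr->end",np.hypot(*(q-c)[:2]),np.arctan2(*(q-c)[1::-1]))
print("knob top z",[pt(f,224+x,199+y)[2].round(4) for x,y in((22,20),(25,20),(22,24))])
E
```

```text
[[746 741 735 741 747 747 747 748 748 732 628]
 [743 717 647 683 738 747 747 747 746 729 592]
 [744 711 550 561 720 746 747 749 747 722 555]
 [747 729 625 499 657 731 745 747 744 716 544]
 [747 743 714 581 519 668 735 746 737 684 483]
 [747 747 738 695 548 528 693 733 719 601 391]
 [748 747 746 738 676 482 562 688 631 465 312]
 [748 747 748 745 714 508 406 509 447 332 273]
 [735 739 738 734 694 500 345 315 310 277 260]
 [640 657 658 635 557 403 302 230 244 256 266]
 [417 458 450 429 391 323 266 225 233 259 259]]
line mean [27.49954995 25.99594959] [0.63056262 0.77613838] yaw -2.635972914143661
[0.54758151 0.30567821 0.0955    ] [0.51978683 0.29569717 0.06      ] red yaw -2.796834738800513
ctr->end 0.01725995748115565 -2.6711728123696807
knob top z [np.float64(0.0942), np.float64(0.0951), np.float64(0.096)]
```

Top view: the pointer yaw is about -2.70 against -2.80 for the red dot. The knob sits at the stop, and about 0.08 rad of that is play in the D-fit. The cap top is at z about 0.095, against 0.0955 for home. The arm is clear, so I'm handing in.

```bash
python3 -c "
from h import *
a=load('top1')['color'].astype(int);b=load('top7')['color'].astype(int)
for n,(x0,y0,x1,y1) in dict(vial=(322,155,346,188),beaker=(145,208,185,248),tape=(160,288,200,325),marker=(272,262,340,308)).items(): print(n,abs(a-b)[y0:y1,x0:x1].mean().round(1))
from rig import *
print(job_done())"
```

```text
vial 1.7
beaker 1.9
tape 1.6
marker 2.1
the job is handed in; nothing more can be done
None
```

I put the knob back on the D-shaft, turned it anticlockwise past the red dot until it stopped following the grip, let go and handed the job in at about 21 s of the 72 s.

- **Fitting:** I set it on the shaft and turned it clockwise with a light lean until the flats matched and it dropped. I then pushed it past the balls, peaking at roughly 7 N before the snap. It met a hard stop at the expected home height; pushing on to confirm that reached 12.8 N.
- **Seating:** the cap top measured about z = 0.095 m, against 0.0955 m for fully home.
- **Pointer:** it reads about 0.1 rad past the red dot anticlockwise (single readings 0.10–0.17). About 0.08 rad of that fits the play between the knob and the shaft.
- **End stop:** I felt no clear rise in turning force there. I take the stop as reached because the grip turned about 0.2–0.3 rad further than the knob did.
- **Bystanders:** the vial, beaker, tape and marker look unchanged between the first and last top pictures.

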